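Find the heavier of two look-alike capped tubes on a balance

ROBOT

A 6-joint arm with a two-finger parallel gripper is mounted at the origin on a cart in front of the work surface, level with it; the furniture and walls round the work are solid. World frame = base frame: x ahead of the robot, y to its left, z up, the work surface at z = 0. Lengths are in m, angles in rad, forces in N, time in s.
With the tool pointing down it reaches from about 0.25 to 0.725 m from the base axis. Payload 4 kg.
Tool frame: the origin (TCP) lies at the very end of the fingers, on their centre line; the grasp point (between the pads) lies 19 mm behind it; z points along the fingers, y is the line along which they close (so a half turn about z gives the same grasp; the last joint's range is limited). The gripper opens to 85 mm and grips with 20 to 120 N. Pads are 22 mm wide; open, the fingers measure 114 mm over their backs; the gripper's body (76 mm by 85 mm) begins 54 mm behind the grasp point. The pads swing forward as they close: fully open they stand 13 mm farther back than shut.
Start: joints at [-1.136, 0.241, 0.005, 1.335, 0, 1.571], TCP at [0.211, -0.453, 0.231] pointing down, gripper open.
Joint ranges: [-2.72, 2.72], [-1.05, 1.87], [-1.09, 1.28], [-1.99, 2.15], [-1.42, 1.44], [-3.14, 3.14]. Speed limits (rad/s): [2.79, 2.79, 3.14, 3.14, 3.14, 3.14].

INTERFACE

Orientations are given as a unit quaternion [x, y, z, w].
In Python, from workcell import bot, vision, workorder, boxes_of gives the robot as it stands.
- The arm moves only by the tool send_rows, never from a script. Its argument "motion" is text: rows parted by semicolons, each of 5 numbers parted by spaces: the closure, from -1 (fully open) to 1 (shut), so that 0 is half open, then the shift along the tool's x, y, z in cm, then the turn about the tool's z in rad. In form: claw x y z twist; .... A call has 1 to 5 rows; each row is the pose to reach, as a shift and turn from the pose commanded when the call began, along the tool's axes at that moment; what a row does not reach only later rows make up. A row lasts 1/10 s, in which the tool goes at most 50 mm and 8.59 degrees, less where a joint would pass 70% of its speed; a pose out of reach is approached as far as the arm can. A call with a gripper value outside its range is refused whole. The fingers move at their own pace and stop on an object; the grip force is fixed at half the most. Time passes only in rows, so rows that repeat a pose let the fingers close. It gives the time, the measured TCP pose, the force, the opening and the grip force at its end, in the units of the state.
- bot.get_obs(): the state, without advancing time (a new reading comes with each control period).
- vision.camera(name): name is "scene" or "top" or "wrist"; returns the picture (384x512x3 uint8, red, green, blue); there is no depth.
- vision.camera_model(name): a dict with "fov_y" (degrees; the focal length in pixels is half the picture's height over the tangent of half this angle, whatever the lens; pixels are square), "cx", "cy" (the principal point, pixels), "world_from_camera" (4x4, takes a point from camera to world coordinates); the wrist camera has in their place "hand_eye" (4x4, takes a point from camera to tool coordinates, whose origin is the TCP and whose axes are the flange's). Camera axes: x right, y down, z forward; pixel columns grow to the right and rows downward; lengths in m; the calibration is good to about 2 mm. A picture is of the moment at which its call begins: read the wrist's pose just before it. camera_model takes no time and is no camera call.
- workorder.job_done(): hands the job in; it is judged then, once.
Trained networks look in the newest picture that a camera, given by its name, has taken for a name from the list of things; names that differ only in an ending like _2 or _b are one class to them, and where a whole thing is asked for, a point or a joint stands for the part that bears it (a point fixed in the world has none). Each returns a list of dicts, best first, with "conf" (0 to 1); they miss things now and then, are a little off and sometimes report something else, mostly with a low value. They report only what shows in the picture. A call takes as long as a camera call.
- boxes_of(camera, target): "rect" ([centre column, centre row, width, height] in pixels, round what is visible of it).
The state is a dict: "clock": time; "joint_pos": joint angles; "joint_vel": joint speeds; "tau": joint torques, N m; "eef_pos": TCP position; "tool_rot": TCP orientation; "ft_force": force on the tool from outside, world axes, zero at the start; "ft_torque": the same for the moment, N m; "grip_width": finger opening in m; "grasp_force": force on a finger pad.
Only numpy, scipy, OpenCV 4.12 (cv2) and the standard library are available. Lean on these libraries where they do the work, as an engineer would, in place of code of your own. Each camera call takes 0.05 s, during which the arm holds its last target. There are 200 camera calls.

TASK

The two capped square-tube pieces on the sloping rack look alike, but one is heavier. Weigh them against each other, one on each pan of the balance with your hand off until the beam comes to rest, then lay the heavier one in the open tray and leave the lighter one lying on its pan. Do not disturb the pliers, the gusset plate or the tube stub on its plate lying round about.

Things in the scene. Friction and masses are not known exactly. Their poses are not given: they have to be found in the camera images.
- piece_a_center (a point): centre of one of two identical-looking dark steel square-tube pieces with welded end caps, 35 x 35 x 93 mm (long axis = own y), 0.2 to 0.6 kg. Both start side by side on the sloping rack against its lip, long axis level; own z (out of the upper face) then leans 32 degrees from vertical towards the robot. Grasp across 35 mm (own x). Which one is heavier changes from start to start
- piece_b_center (a point): the other capped square-tube piece, same shape and axes as piece a; the point is its centre
- rack: fixed sheet-steel rack, 260 mm wide (y), about 100 mm deep; its sloping face rises 32 degrees away from the robot (to its +x), from 50 mm high in front to 97 mm at the back. A lip along the lower edge stands 8 mm proud of the face. The pieces start 104 to 160 mm apart (centres). Origin: centre of the underside on the table; z up
- balance: fixed steel equal-arm balance: base 110 x 200 x 22 mm, two cheeks, scale plate with pointer in the middle (top at 115 mm). Its arms lie along its y axis, the pan centres 130 mm either side. Origin: centre of the underside on the table; z up
- left_pan: pan on the balance's +y side: sheet-steel, inside 104 x 124 mm (x, y), rim 6 mm above its floor. Origin: centre of the upper face of its floor, 100 mm above the table with the beam level. It stays level and rides 13 mm up or down from there, lightly damped; as one pan sinks the other rises. A single piece takes its pan down to the stop
- right_pan: the same pan on the balance's -y side; origin likewise on its floor
- beam (a joint): angle of the balance beam, rad: 0 level, positive with the left (+y) pan down, stops at -0.1 and 0.1; pans move 0.13 m per rad. A weak spring levels it: about 12 g of difference takes it to the stop on the heavier side, less tips it part way. It comes to rest within about 2 s (a near tie takes a few more)
- tray: fixed open tray of dark sheet steel, 125 x 150 x 22 mm (x, y, height), walls 4 mm. Origin: centre of its underside; z up
- tray_floor (a point): centre of the tray's inner floor, 4 mm above the table, same axes as the tray
- fume_hood: fixed extraction hood hanging behind the middle of the work, between balance and rack: its lower edge is about 380 mm above the table, 210 mm deep (x) and 335 mm wide (y). Tall grippers and wrists must pass in front of it, nearer the robot. Origin: under its middle, at the lower edge
- pliers: bystander: welding pliers lying on the table, 58 x 199 x 18 mm, behind the balance; origin under its middle
- gusset: bystander: triangular gusset plate lying flat, 72 x 72 x 6 mm; origin under its middle
- stub_on_plate: bystander: round tube stub tacked on a square plate, 104 x 101 x 57 mm, right of the rack; origin under its middle

How it is judged:
By the outcome, as a careful person would: the job done as asked, in the order asked, and still so for the second after the job is handed in, with the robot touching nothing.
It also fails if it takes over 72 s, if anything falls off the work surface, if the arm or the gripper's body presses on something with over 40 N, if the wrist force passes 120 N, or if a joint passes its speed limit or range.

## Working session

There is one attempt and no reset: what is moved stays moved. The work goes in short steps, Python scripts to look and compute and a tool call to move; the robot and the scene stay as the last step left them, time stands still between calls to the robot, and variables do not carry over. Pictures are saved under pics/ and viewed, at most 14 in all, crops included, and the job is handed in when it is done.

Besides the shell and the picture viewer there is one more tool, called after "Request:" as name(argument=value, ...) on one line, values as JSON. send_rows: Moves the arm, as the interface text tells. Its arguments: {"type":"object","properties":{"motion":{"type":"string"}},"required":["motion"]}

```bash
ls; mkdir -p pics; python3 - <<'E'
from workcell import bot, vision, workorder, boxes_of
import cv2, numpy as np
o=bot.get_obs(); print({k:np.round(v,3).tolist() for k,v in o.items()})
for c in ("scene","top"):
    im=vision.camera(c); cv2.imwrite(f"pics/{c}0.png",im[:,:,::-1])
    m=vision.camera_model(c); print(c,m)
    for t in ("piece_a_center","rack","balance","left_pan","right_pan","tray","pliers","gusset","stub_on_plate"):
        print(t,[(np.round(d["rect"],1).tolist(),round(d["conf"],2)) for d in boxes_of(c,t)][:3])
print(vision.camera_model("wrist"))
a=cv2.imread("pics/scene0.png");b=cv2.imread("pics/top0.png")
cv2.imwrite("pics/top0b.png",cv2.resize(b,(800,600),interpolation=cv2.INTER_CUBIC))
E
```

```text
pics
{'clock': 0.0, 'joint_pos': [-1.136, 0.241, 0.004, 1.335, 0.0, 1.571], 'joint_vel': [-0.001, 0.002, 0.001, 0.001, 0.0, 0.0], 'tau': [0.001, -37.232, 25.241, 0.017, -0.0, 0.0], 'eef_pos': [0.21, -0.453, 0.23], 'tool_rot': [0.976, 0.216, -0.0, -0.001], 'ft_force': [-0.512, 0.488, -0.282], 'ft_torque': [-0.008, -0.008, -0.061], 'grasp_force': 0.0, 'grip_width': 0.085}
scene {'fov_y': 53.33464028456175, 'cx': 257.3269654851288, 'cy': 195.8678546126129, 'world_from_camera': array([[-0.78816903, -0.32510569,  0.52258575, -0.05118154],
       [-0.6151022 ,  0.4449973 , -0.6508661 ,  0.71004778],
       [-0.02094897, -0.83443615, -0.55070632,  0.876662  ],
       [ 0.        ,  0.        ,  0.        ,  1.        ]])}
piece_a_center [([289.0, 214.4, 19.3, 19.5], 0.78)]
rack [([291.2, 210.1, 54.2, 60.2], 0.96)]
balance [([230.8, 276.3, 95.3, 102.0], 0.74), ([282.8, 258.9, 21.5, 13.7], 0.29)]
left_pan [([211.9, 304.0, 54.5, 48.4], 0.64), ([332.3, 226.4, 47.6, 37.4], 0.55)]
right_pan [([257.7, 242.2, 52.4, 34.4], 0.55)]
tray [([335.6, 226.2, 50.0, 37.1], 0.79), ([322.6, 191.1, 27.6, 24.2],
[... 753 characters left out ...]
)]
right_pan [([249.8, 204.2, 40.0, 29.7], 0.71), ([326.4, 228.4, 39.7, 35.6], 0.22)]
tray [([327.4, 227.9, 35.6, 32.2], 0.83)]
pliers [([246.4, 167.9, 40.9, 16.2], 0.51)]
gusset [([327.6, 229.9, 40.9, 32.4], 0.58), ([269.2, 219.5, 17.8, 9.0], 0.56)]
stub_on_plate []
{'fov_y': 60.57124681399057, 'cx': 261.8997146499267, 'cy': 197.3991053287802, 'hand_eye': array([[ 5.58108176e-04, -9.53944154e-01, -2.99983734e-01,
         7.57713956e-02],
       [ 9.99999805e-01,  6.16208465e-04, -9.90733573e-05,
        -5.45798972e-04],
       [ 2.79362966e-04, -2.99983620e-01,  9.53944312e-01,
        -1.42790257e-01],
       [ 0.00000000e+00,  0.00000000e+00,  0.00000000e+00,
         1.00000000e+00]])}
```

```bash
python3 - <<'E'
import cv2, numpy as np
b=cv2.imread("pics/top0.png")[140:270,150:370]
b=cv2.resize(b,None,fx=3.6,fy=3.6,interpolation=cv2.INTER_CUBIC); 
a=cv2.imread("pics/scene0.png")[150:340,160:390]
a=cv2.resize(a,None,fx=3,fy=3,interpolation=cv2.INTER_CUBIC)
cv2.imwrite("pics/t1.png",cv2.convertScaleAbs(b,alpha=1.3,beta=10)); cv2.imwrite("pics/s1.png",cv2.convertScaleAbs(a,alpha=1.3,beta=10)); print(b.shape,a.shape)
E
```

```text
(468, 792, 3) (570, 690, 3)
```

View pics/t1.png

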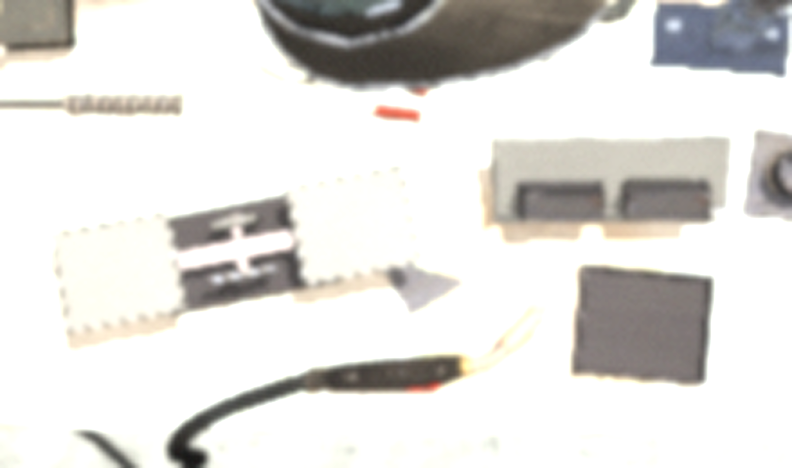

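View pics/s1.png

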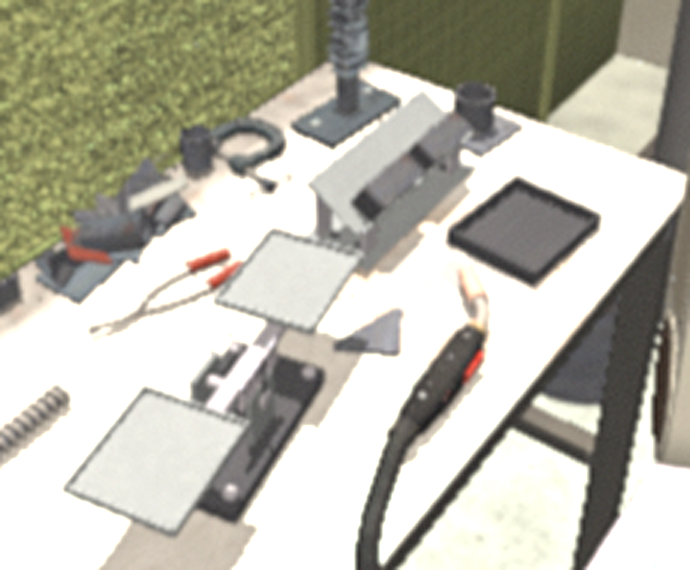

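```bash
cat > h.py <<'E'
from workcell import bot, vision, workorder, boxes_of
import cv2, numpy as np
from scipy.spatial.transform import Rotation as R
def toolT(o=None):
    o=o or bot.get_obs(); T=np.eye(4); T[:3,:3]=R.from_quat(o["tool_rot"]).as_matrix(); T[:3,3]=o["eef_pos"]; return T
def campose(c,o=None):
    m=vision.camera_model(c)
    return m, (toolT(o)@m["hand_eye"] if c=="wrist" else m["world_from_camera"])
def ray(c,u,v,z,o=None):
    m,T=campose(c,o); f=192/np.tan(np.radians(m["fov_y"]/2))
    d=T[:3,:3]@np.array([(u-m["cx"])/f,(v-m["cy"])/f,1]); return T[:3,3]+d*(z-T[2,3])/d[2]
def proj(c,p,o=None):
    m,T=campose(c,o); f=192/np.tan(np.radians(m["fov_y"]/2))
    q=T[:3,:3].T@(np.asarray(p)-T[:3,3]); return q[0]/q[2]*f+m["cx"],q[1]/q[2]*f+m["cy"]
def delta(p,o=None):  # world target TCP -> tool cm
    T=toolT(o); return np.round(100*T[:3,:3].T@(np.asarray(p)-T[:3,3]),2)
E
python3 - <<'E'
from h import *
def t(u,v,z): return np.round(ray("top",150+u/3.6,140+v/3.6,z),3)
print("rack back",t(495,139,.097),t(728,139,.097),"front",t(495,220,.055),t(722,222,.055))
for l,r in((518,604),(622,711)): print("piece top edge",t(l,182,.10),t(r,182,.10),"bottom",t(l,220,.06),t(r,220,.06))
print("tray",[t(*p,.022) for p in((583,268),(712,278),(703,383),(574,372))], np.mean([t(*p,.022) for p in((583,268),(712,278),(703,383),(574,372))],0))
for P in([(58,233),(168,217),(185,312),(72,332)],[(290,190),(402,170),(413,262),(300,285)]): 
    q=[t(*p,.106) for p in P]; print("pan",q,np.mean(q,0))
print("stub",t(750,135,0),t(750,212,0),"gusset",t(390,270,0),t(460,282,0),t(410,312,0))
def s(u,v,z): return np.round(ray("scene",160+u/3,150+v/3,z),3)
print("tray s",np.mean([s(*p,.022) for p in((520,180),(598,220),(535,282),(450,232))],0))
for P in([(270,232),(360,250),(310,330),(218,288)],[(148,390),(248,420),(175,533),(67,488)]):
    print("pan s",np.mean([s(*p,.106) for p in P],0))
E
```

```text
rack back [ 0.618 -0.151  0.097] [ 0.621 -0.405  0.097] front [ 0.532 -0.154  0.055] [ 0.533 -0.406  0.055]
piece top edge [ 0.571 -0.176  0.1  ] [ 0.572 -0.269  0.1  ] bottom [ 0.532 -0.179  0.06 ] [ 0.533 -0.274  0.06 ]
piece top edge [ 0.572 -0.289  0.1  ] [ 0.573 -0.385  0.1  ] bottom [ 0.533 -0.294  0.06 ] [ 0.535 -0.393  0.06 ]
tray [array([ 0.481, -0.255,  0.022]), array([ 0.471, -0.4  ,  0.022]), array([ 0.354, -0.39 ,  0.022]), array([ 0.364, -0.245,  0.022])] [ 0.4175 -0.3225  0.022 ]
pan [array([0.509, 0.319, 0.106]), array([0.528, 0.201, 0.106]), array([0.426, 0.181, 0.106]), array([0.403, 0.301, 0.106])] [0.4665 0.2505 0.106 ]
pan [array([0.559, 0.071, 0.106]), array([ 0.582, -0.05 ,  0.106]), array([ 0.482, -0.063,  0.106]), array([0.456, 0.058, 0.106])] [0.51975 0.004   0.106  ]
stub [ 0.637 -0.449  0.   ] [ 0.548 -0.448  0.   ] gusset [ 0.477 -0.037  0.   ] [ 0.464 -0.117  0.   ] [ 0.429 -0.06   0.   ]
tray s [ 0.413   -0.31225  0.022  ]
pan s [0.52525 0.00175 0.106  ]
pan s [0.466   0.25775 0.106  ]
```

Request:
send_rows(motion="-1 25 -7 -2 -0.7; -1 25 -7 -2 -0.7; -1 25 -7 -2 -0.7; -1 25 -7 -2 -0.7; -1 25 -7 -2 -0.7")

```text
clock: 1.5
eef_pos: [0.4012, -0.2901, 0.2509]
tool_rot: [0.842, 0.539, 0.0, 0.0]
ft_force: [0.4, -0.3, 0.2]
grip_width: 0.0856
grasp_force: 0.0
```

```bash
python3 - <<'E'
from h import *
o=bot.get_obs(); T=toolT(o); print(o["eef_pos"],o["ft_force"],"yaw of tool y",np.degrees(np.arctan2(T[1,1],T[0,1])))
print(delta([.46,-.24,.25],o))
for p in((258,0),(290,50),(430,88),(610,0),(600,10)): print(ray("top",150+p[0]/3.6,140+p[1]/3.6,.38))
E
```

```text
[ 0.401248   -0.2900507   0.25087721] [ 0.39604537 -0.27384209  0.20844416] yaw of tool y -24.72088299778232
[7.   3.24 0.09]
[0.71266472 0.08277266 0.38      ]
[0.66649617 0.05243636 0.38      ]
[ 0.63290594 -0.07670278  0.38      ]
[ 0.71691138 -0.24192029  0.38      ]
[ 0.70744729 -0.23271057  0.38      ]
```

Request:
send_rows(motion="-1 7 3.2 0 -0.43; -1 7 3.2 0 -0.43; -1 7 3.2 0 -0.43; -1 7 3.2 0 -0.43")

```text
clock: 1.9
eef_pos: [0.4593, -0.2405, 0.2503]
tool_rot: [0.708, 0.706, -0.0, -0.0]
ft_force: [-0.5, 0.6, -0.6]
grip_width: 0.0855
grasp_force: 0.0
```

```bash
python3 - <<'E'
from h import *
o=bot.get_obs(); im=vision.camera("wrist"); T=toolT(o); print(o["eef_pos"],"yaw of tool y",np.degrees(np.arctan2(T[1,1],T[0,1])))
for p in ((.566,-.2235,.076),(.566,-.339,.076)): print(proj("wrist",p,o))
for t in ("piece_a_center","rack"): print(t,[(np.round(d["rect"],1).tolist(),round(d["conf"],2)) for d in boxes_of("wrist",t)][:3])
cv2.imwrite("pics/w1.png",cv2.convertScaleAbs(im[:,:,::-1],alpha=1.3,beta=10))
E
```

```text
[ 0.45925256 -0.24053602  0.25026795] yaw of tool y -0.22587806676969419
(np.float64(372.5859092072581), np.float64(158.0336982908818))
(np.float64(362.150062683775), np.float64(263.95481457698503))
piece_a_center [([359.1, 157.9, 45.9, 99.6], 0.55)]
rack [([386.5, 193.4, 132.3, 235.5], 0.89)]
```

View pics/w1.png

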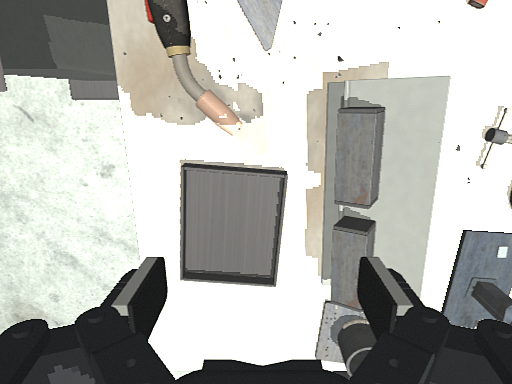

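```bash
python3 - <<'E'
import cv2
b=cv2.imread("pics/w1.png")[70:310,310:460]
cv2.imwrite("pics/w1c.png",cv2.resize(b,None,fx=2.5,fy=2.5,interpolation=cv2.INTER_CUBIC))
E
```

```text
(no output)
```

View pics/w1c.png

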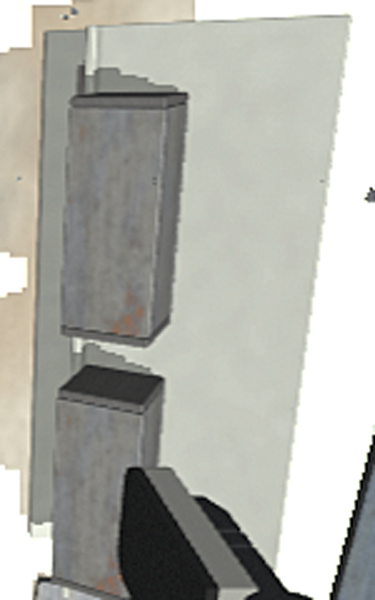

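```bash
python3 - <<'E'
from h import *
from scipy.optimize import least_squares
o=bot.get_obs()
s=np.radians(32)
def corners(x,y,z,yaw):
    Rm=R.from_euler('z',yaw).as_matrix()@R.from_euler('y',-s).as_matrix()
    f=lambda a,b,c:Rm@np.array([a*.0175,b*.0465,c*.0175])+[x,y,z]
    return [f(-1,1,1),f(-1,-1,1),f(1,1,1),f(1,-1,1),f(1,-1,-1)]
obs=np.array([(70,97),(62,334),(168,97),(152,345),(168,322)])/2.5+[310,70]
fun=lambda p,z:(np.array([proj("wrist",c,o) for c in corners(p[0],p[1],z,p[2])])-obs).ravel()
for z in(.07,.074,.078,.082):
    r=least_squares(fun,[.566,-.22,0],args=(z,)); print(z,r.x,r.cost,np.round(r.fun,1))
r=least_squares(lambda p:fun([p[0],p[1],p[3]],p[2]),[.566,-.22,.076,0]);print(r.x,r.cost)
# rack edges
for z,u,v in((.097,350,16),(.097,277,570),(.05,45,30),(.05,30,530)): print(z,ray("wrist",310+u/2.5,70+v/2.5,z,o))
# piece2 top-left end: outer cap corners
for u,v,z in((57,387+10,.08),(150,405,.098)): print(ray("wrist",310+u/2.5,70+v/2.5,z,o))
# tray
c=[ray("wrist",u,v,.022,o) for u,v in((181,162),(287,172),(276,286),(181,281))]; print(np.round(c,3),np.mean(c,0))
E
```

```text
0.07 [ 0.55415095 -0.22471271  0.02165156] 1.870006371841091 [ 0.4  0.1 -0.  -0.3 -0.4 -0.1 -1.2  0.5  1.3 -0.2]
0.074 [ 0.5529477  -0.22394644  0.02272558] 2.994659086395487 [ 0.  -0.6 -0.3  0.3 -0.2 -0.8 -1.   1.1  1.6  0.3]
0.078 [ 0.55174449 -0.22318251  0.02382736] 6.397477649117045 [-0.4 -1.2 -0.6  0.8  0.  -1.5 -0.8  1.8  1.9  0.7]
0.082 [ 0.55054131 -0.222421    0.02495794] 12.261185427721779 [-0.7 -1.9 -0.9  1.4  0.2 -2.3 -0.6  2.5  2.1  1.2]
[ 0.55417552 -0.22472838  0.06991832  0.02162991] 1.869567353961733
0.097 [ 0.61712733 -0.15203766  0.097     ]
0.097 [ 0.62207955 -0.36969508  0.097     ]
0.05 [ 0.52299108 -0.15415527  0.05      ]
0.05 [ 0.52748244 -0.3790571   0.05      ]
[ 0.52962268 -0.29793426  0.08      ]
[ 0.56190431 -0.29396984  0.098     ]
[[ 0.364 -0.238  0.022]
 [ 0.486 -0.251  0.022]
 [ 0.474 -0.402  0.022]
 [ 0.352 -0.394  0.022]] [ 0.41902024 -0.32123424  0.022     ]
```

Request:
send_rows(motion="-0.32 1.6 9.1 8 -0.026; -0.32 1.6 9.1 8 -0.026; -0.32 1.6 9.1 13 -0.026; -0.32 1.6 9.1 14 -0.026; -0.32 1.6 9.1 14 -0.026")

```text
clock: 2.55
eef_pos: [0.5463, -0.2252, 0.1054]
tool_rot: [0.701, 0.713, -0.002, -0.005]
ft_force: [-0.8, -0.8, -0.5]
grip_width: 0.0562
grasp_force: 0.0
```

```bash
python3 - <<'E'
from h import *
o=bot.get_obs(); im=vision.camera("wrist"); T=toolT(o); print(o["eef_pos"],o["grip_width"],"yaw of tool y",np.degrees(np.arctan2(T[1,1],T[0,1])))
cv2.imwrite("pics/w2.png",cv2.convertScaleAbs(im[:,:,::-1],alpha=1.3,beta=10))
E
```

```text
[ 0.54625211 -0.2251862   0.10538667] 0.05619360912526659 yaw of tool y 1.0163049794002579
```

View pics/w2.png

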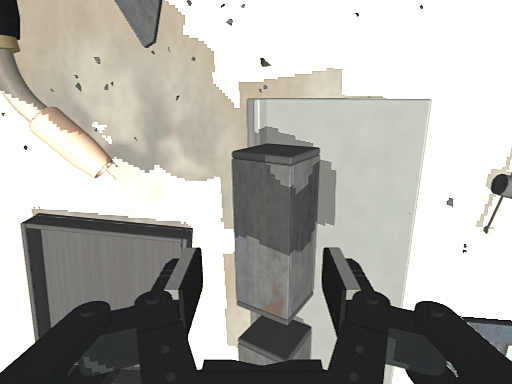

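Request:
send_rows(motion="-0.32 0 0.2 1.5 0; -0.32 0 0.2 1.5 0; -0.32 0 0.2 1.5 0; -0.32 0 0.2 1.5 0")

```text
clock: 3.0
eef_pos: [0.5524, -0.2268, 0.0977]
tool_rot: [0.7, 0.714, 0.001, 0.002]
ft_force: [-0.3, 0.1, -0.4]
grip_width: 0.0564
grasp_force: 0.0
```

Request:
send_rows(motion="-0.32 0.2 -0.1 1.2 0; -0.32 0.2 -0.1 1.2 0; -0.32 0.2 -0.1 1.5 0; -0.32 0.2 -0.1 1.5 0; -0.32 0.2 -0.1 1.5 0")

```text
clock: 3.5
eef_pos: [0.5506, -0.224, 0.0804]
tool_rot: [0.7, 0.714, -0.0, -0.0]
ft_force: [-0.8, -0.0, 0.7]
grip_width: 0.0565
grasp_force: 0.0
```

Request:
send_rows(motion="-0.32 0 0 0.2 0; -0.32 0 0 0.2 0; -0.32 0 0 0.2 0")

```text
clock: 3.8
eef_pos: [0.5506, -0.224, 0.0785]
tool_rot: [0.7, 0.714, 0.0, -0.0]
ft_force: [-0.8, 0.9, 0.6]
grip_width: 0.0563
grasp_force: 0.0
```

Request:
send_rows(motion="-0.32 0 0 0.2 0; -0.32 0 0 0.2 0; -0.32 0 0 0.2 0")

```text
clock: 4.1
eef_pos: [0.5505, -0.224, 0.0764]
tool_rot: [0.7, 0.714, -0.0, -0.0]
ft_force: [-0.1, -0.6, 0.7]
grip_width: 0.0563
grasp_force: 0.0
```

Request:
send_rows(motion="-0.32 0 0 0.2 0; -0.32 0 0 0.2 0; -0.32 0 0 0.2 0")

```text
clock: 4.4
eef_pos: [0.5506, -0.224, 0.0744]
tool_rot: [0.7, 0.714, -0.0, -0.0]
ft_force: [-0.3, -1.0, 0.0]
grip_width: 0.0563
grasp_force: 0.0
```

Request:
send_rows(motion="-0.32 0 0 0.15 0; -0.32 0 0 0.15 0; -0.32 0 0 0.15 0")

```text
clock: 4.7
eef_pos: [0.5506, -0.224, 0.0729]
tool_rot: [0.7, 0.714, -0.0, -0.0]
ft_force: [-0.4, 0.0, -0.4]
grip_width: 0.0563
grasp_force: 0.0
```

Request:
send_rows(motion="-0.32 0 0 0.15 0; -0.32 0 0 0.15 0; -0.32 0 0 0.15 0")

```text
clock: 5.0
eef_pos: [0.5506, -0.224, 0.0714]
tool_rot: [0.7, 0.714, -0.0, -0.0]
ft_force: [0.4, -0.3, -0.6]
grip_width: 0.0561
grasp_force: 0.0
```

Request:
send_rows(motion="-0.32 0 0 0.1 0; -0.32 0 0 0.1 0; -0.32 0 0 0.1 0")

```text
clock: 5.3
eef_pos: [0.5506, -0.224, 0.0705]
tool_rot: [0.7, 0.714, -0.0, -0.0]
ft_force: [0.6, -0.4, -0.2]
grip_width: 0.0564
grasp_force: 0.0
```

Request:
send_rows(motion="-0.32 0 0 0.1 0; -0.32 0 0 0.1 0; -0.32 0 0 0.1 0")

```text
clock: 5.6
eef_pos: [0.5506, -0.224, 0.0694]
tool_rot: [0.7, 0.714, -0.0, -0.0]
ft_force: [-0.5, -0.2, -0.1]
grip_width: 0.0562
grasp_force: 0.0
```

Request:
send_rows(motion="-0.32 0 0 0.1 0; -0.32 0 0 0.1 0; -0.32 0 0 0.1 0")

```text
clock: 5.9
eef_pos: [0.5508, -0.2241, 0.0688]
tool_rot: [0.7, 0.714, 0.0, 0.0]
ft_force: [-0.1, 0.0, 2.0]
grip_width: 0.0563
grasp_force: 0.8
```

Request:
send_rows(motion="-0.32 0 0 0.1 0; -0.32 0 0 0.1 0; -0.32 0 0 0.1 0")

```text
clock: 6.2
eef_pos: [0.5509, -0.2241, 0.0685]
tool_rot: [0.7, 0.714, 0.0, 0.001]
ft_force: [-1.5, 0.4, 5.2]
grip_width: 0.0563
grasp_force: 3.0
```

Request:
send_rows(motion="-0.32 0 0 0.1 0; -0.32 0 0 0.1 0; -0.32 0 0 0.1 0")

```text
clock: 6.5
eef_pos: [0.551, -0.2241, 0.0684]
tool_rot: [0.7, 0.714, 0.0, 0.001]
ft_force: [-3.6, 0.5, 9.5]
grip_width: 0.0563
grasp_force: 5.1
```

Request:
send_rows(motion="-0.32 0 0 -0.25 0; -0.1 0 0 -0.25 0; -0.05 0 0 -0.25 0; 0.0 0 0 -0.25 0; 0.05 0 0 -0.25 0")

```text
clock: 7.0
eef_pos: [0.5527, -0.2242, 0.0707]
tool_rot: [0.7, 0.714, 0.001, 0.002]
ft_force: [1.7, 1.3, 7.7]
grip_width: 0.0417
grasp_force: 55.6
```

Request:
send_rows(motion="0.15 0 0 0 0; 0.3 0 0 0 0; 0.5 0 0 0 0; 1 0 0 0 0; 1 0 0 0 0")

```text
clock: 7.5
eef_pos: [0.5527, -0.2242, 0.0707]
tool_rot: [0.7, 0.714, 0.001, 0.002]
ft_force: [2.1, 1.4, 8.2]
grip_width: 0.0418
grasp_force: 55.6
```

Request:
send_rows(motion="1 0 0 -0.5 0; 1 0 0 -1 0; 1 0 0 -2 0; 1 0 0 -3 0; 1 0 0 -4 0")

```text
clock: 8.0
eef_pos: [0.5494, -0.2238, 0.1085]
tool_rot: [0.7, 0.714, -0.001, -0.001]
ft_force: [0.4, 0.0, -4.1]
grip_width: 0.0378
grasp_force: 55.7
```

```bash
python3 - <<'E'
from h import *
o=bot.get_obs(); im=vision.camera("wrist"); print(o["eef_pos"],o["grip_width"],o["grasp_force"],o["ft_force"],o["ft_torque"])
cv2.imwrite("pics/w3.png",cv2.convertScaleAbs(im[:,:,::-1],alpha=1.3,beta=10))
E
```

```text
[ 0.54941399 -0.22375696  0.10854611] 0.03784293336003999 55.72031783871353 [ 0.37397888  0.01327793 -4.14717415] [-0.02329456 -0.06495778  0.02474673]
```

View pics/w3.png

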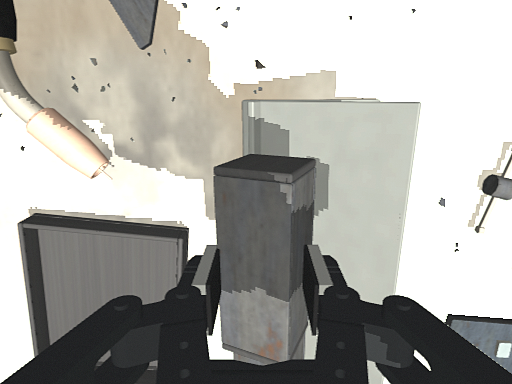

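Request:
send_rows(motion="1 0 -2 -4 0; 1 2 -5 -8 0; 1 6 -8 -10 0; 1 11 -8 -10 -0.1; 1 16 -8 -10 -0.2")

```text
clock: 8.55
eef_pos: [0.4668, -0.0705, 0.2107]
tool_rot: [0.625, 0.781, 0.001, 0.001]
ft_force: [2.4, 1.5, -4.7]
grip_width: 0.0342
grasp_force: 59.4
```

```bash
python3 - <<'E'
from h import *
o=bot.get_obs(); print(o["eef_pos"],o["grip_width"],o["grasp_force"],delta([.466,.254,.20],o)); T=toolT(o); print(np.degrees(np.arctan2(T[1,1],T[0,1])))
E
```

```text
[ 0.46684695 -0.07050116  0.21065436] 0.034219010107220456 59.39167485572398 [31.68  7.03  1.05]
12.658552066761636
```

Request:
send_rows(motion="1 5 1 0 0; 1 10 2 0 0; 1 15 3 0 0; 1 20 4.4 0 0; 1 24 5.3 0 0")

```text
clock: 9.05
eef_pos: [0.4665, 0.1768, 0.2093]
tool_rot: [0.625, 0.781, 0.0, 0.0]
ft_force: [0.2, -1.1, -3.4]
grip_width: 0.0338
grasp_force: 59.4
```

Request:
send_rows(motion="1 4 0.9 0 0; 1 6.5 1.5 0 0; 1 7.7 1.7 1 0; 1 7.7 1.7 1 0; 1 7.7 1.7 1 0")

```text
clock: 9.55
eef_pos: [0.466, 0.2524, 0.1981]
tool_rot: [0.625, 0.78, -0.001, -0.0]
ft_force: [-0.5, -0.4, -4.4]
grip_width: 0.0336
grasp_force: 59.4
```

```bash
python3 - <<'E'
from h import *
o=bot.get_obs(); im=vision.camera("wrist"); im2=vision.camera("scene"); print(o["eef_pos"],o["grip_width"],o["ft_force"],delta([.466,.254,.20],o)); T=toolT(o); print(np.degrees(np.arctan2(T[1,1],T[0,1])))
print([proj("scene",p) for p in ([.466,.254,.106],o["eef_pos"])])
cv2.imwrite("pics/w4.png",np.hstack([cv2.resize(cv2.convertScaleAbs(im[:,:,::-1],alpha=1.3,beta=10),(400,300)),cv2.resize(im2[180:360,120:360,::-1],(400,300))]))
E
```

```text
[0.46596595 0.25243649 0.19810089] 0.033620245427862 [-0.45686739 -0.44046066 -4.41563658] [ 0.15  0.04 -0.19]
12.588920804711071
[(np.float64(214.54211865855407), np.float64(300.7381821715851)), (np.float64(211.90141550058786), np.float64(274.8006483858666))]
```

View pics/w4.png

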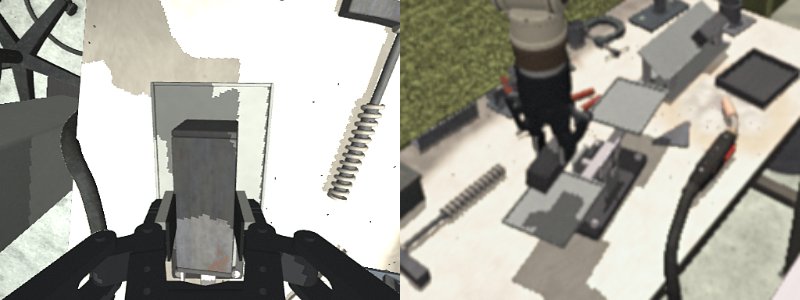

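```bash
python3 - <<'E'
from h import *
o=bot.get_obs(); k=1.28
a=ray("wrist",152*k,84*k,.106,o);b=ray("wrist",270*k,83.5*k,.106,o); print(a,b,np.linalg.norm(a-b)); d=(b-a)/np.linalg.norm(b-a)
n=np.array([d[1],-d[0],0]); print("centre",(a+b)/2+n*.064, np.degrees(np.arctan2(d[1],d[0])))
# piece top far edge heights: width 35 -> depth
m=vision.camera_model("wrist"); f=192/np.tan(np.radians(m["fov_y"]/2)); 
print("cam z",campose("wrist",o)[1][2,3],"far edge px",172*k,238*k,136*k,"depth",.035*f/((237-172)*k))
E
```

```text
[0.40538038 0.30833079 0.106     ] [0.50726967 0.33142903 0.106     ] 0.10447466714578942
centre [0.47047474 0.25746368 0.106     ] 12.773022922954171
cam z 0.34165265039266013 far edge px 220.16 304.64 174.08 depth 0.13829962472342236
```

Request:
send_rows(motion="1 0.1 0 2 0; 1 0.1 0 4 0; 1 0.1 0 5 0; 1 0.1 0 6 0; 1 0.1 0 6 0")

```text
clock: 10.15
eef_pos: [0.466, 0.2536, 0.1379]
tool_rot: [0.626, 0.78, -0.001, -0.0]
ft_force: [-0.2, -0.4, -3.7]
grip_width: 0.0333
grasp_force: 59.5
```

Request:
send_rows(motion="1 0.4 0.4 0.7 0; 1 0.4 0.4 1.3 0; 1 0.4 0.4 1.7 0; 1 0.4 0.4 2 0; 1 0.4 0.4 2 0")

```text
clock: 10.65
eef_pos: [0.4691, 0.2592, 0.1185]
tool_rot: [0.625, 0.781, -0.001, -0.0]
ft_force: [0.2, 0.7, -4.4]
grip_width: 0.0336
grasp_force: 59.5
```

Request:
send_rows(motion="1 0 0 0.2 0; 1 0 0 0.4 0; 1 0 0 0.4 0")

```text
clock: 10.95
eef_pos: [0.4694, 0.2592, 0.1147]
tool_rot: [0.625, 0.78, -0.0, -0.0]
ft_force: [0.0, 0.1, -3.5]
grip_width: 0.0336
grasp_force: 59.5
```

Request:
send_rows(motion="1 0 0 0.2 0; 1 0 0 0.3 0; 1 0 0 0.3 0")

```text
clock: 11.25
eef_pos: [0.4698, 0.2594, 0.1128]
tool_rot: [0.625, 0.78, 0.0, 0.0]
ft_force: [-1.3, -0.4, 2.8]
grip_width: 0.0337
grasp_force: 60.0
```

Request:
send_rows(motion="0.1 0 0 0 0; -0.1 0 0 0 0; -0.2 0 0 0 0; -0.2 0 0 0 0; -0.2 0 0 0 0")

```text
clock: 11.75
eef_pos: [0.4695, 0.2594, 0.1119]
tool_rot: [0.625, 0.78, -0.0, -0.0]
ft_force: [1.0, 0.2, -0.4]
grip_width: 0.0512
grasp_force: 0.0
```

Request:
send_rows(motion="-0.2 0 0 -1 0; -0.2 0 0 -2.5 0; -0.2 0 0 -6 0; -0.3 0 -0.5 -11 0; -0.3 -5 -1.5 -12 0")

```text
clock: 12.25
eef_pos: [0.4687, 0.2141, 0.2381]
tool_rot: [0.622, 0.783, 0.006, 0.002]
ft_force: [1.3, -1.0, -0.7]
grip_width: 0.0556
grasp_force: 0.0
```

```bash
python3 - <<'E'
from h import *
o=bot.get_obs(); print(o["eef_pos"],o["grip_width"],delta([.46,-.30,.25],o))
im=vision.camera("top"); cv2.imwrite("pics/top2.png",im[:,:,::-1])
for t in ("piece_a_center","left_pan","right_pan"): print(t,[(np.round(d["rect"],1).tolist(),round(d["conf"],2)) for d in boxes_of("top",t)][:3])
im=vision.camera("scene")
for t in ("piece_a_center","left_pan"): print(t,[(np.round(d["rect"],1).tolist(),round(d["conf"],2)) for d in boxes_of("scene",t)][:3])
print(proj("scene",[.47,.259,.105]),proj("top",[.47,.259,.12]))
E
```

```text
[0.46867134 0.21405754 0.23809043] 0.05562441816222961 [-49.88 -12.41  -1.55]
piece_a_center []
left_pan [([193.4, 213.8, 15.9, 28.7], 0.6)]
right_pan [([248.2, 201.4, 37.7, 33.8], 0.76)]
piece_a_center [([210.6, 303.1, 30.4, 38.1], 0.65)]
left_pan [([212.2, 307.8, 57.5, 44.1], 0.9)]
(np.float64(212.1208477831263), np.float64(301.48172122297046)) (np.float64(180.72298041820494), np.float64(214.89538652753225))
```

Request:
send_rows(motion="-0.32 -5 -1.2 -1 0; -0.32 -10 -2.4 -1 0; -0.32 -15 -3.6 -1 0; -0.32 -20 -5 -1 0; -0.32 -25 -6 -1 0.1")

```text
clock: 13.1
eef_pos: [0.461, -0.0406, 0.2408]
tool_rot: [0.664, 0.748, -0.0, -0.001]
ft_force: [1.3, 0.9, 0.4]
grip_width: 0.0564
grasp_force: 0.0
```

Request:
send_rows(motion="-0.32 -5 -1.2 0 0.1; -0.32 -10 -2.4 0 0.1; -0.32 -15 -3.6 0 0.1; -0.32 -18 -3.6 0 0.1; -0.32 -18 -3.6 0 0.1")

```text
clock: 13.6
eef_pos: [0.4476, -0.226, 0.2403]
tool_rot: [0.702, 0.713, -0.001, -0.0]
ft_force: [-0.7, 0.1, -0.6]
grip_width: 0.0563
grasp_force: 0.0
```

```bash
python3 - <<'E'
from h import *
o=bot.get_obs(); im=vision.camera("wrist"); T=toolT(o); print(o["eef_pos"],"yaw of tool y",np.degrees(np.arctan2(T[1,1],T[0,1])),delta([.5535,-.341,.10],o))
np.save("o_w5.npy",np.r_[o["eef_pos"],o["tool_rot"]])
u,v=map(int,proj("wrist",(.555,-.341,.075),o)); print(u,v)
x0,y0=max(0,u-90),max(0,v-80); print("crop origin",x0,y0)
b=cv2.convertScaleAbs(im[y0:y0+170,x0:x0+180,::-1],alpha=1.3,beta=10)
cv2.imwrite("pics/w5.png",cv2.resize(b,None,fx=3.4,fy=3.4,interpolation=cv2.INTER_CUBIC))
E
```

```text
[ 0.44758282 -0.22595153  0.24025693] yaw of tool y 0.877757252873157 [-11.66  10.43  14.01]
361 283
crop origin 271 203
```

View pics/w5.png

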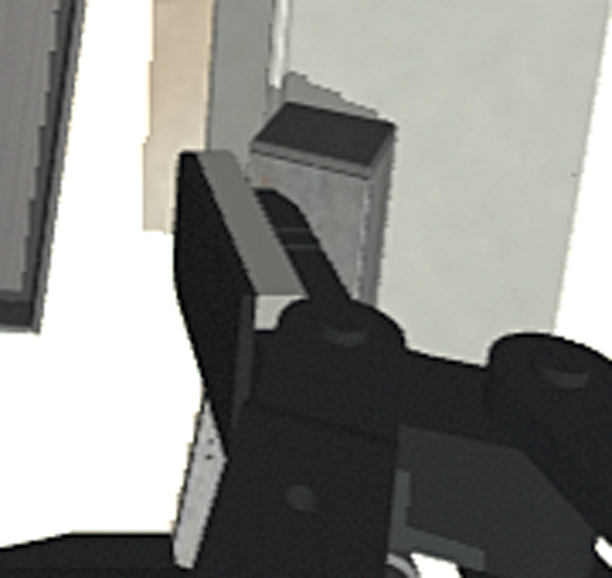

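```bash
python3 - <<'E'
from h import *
q=np.load("o_w5.npy"); o=dict(eef_pos=q[:3],tool_rot=q[3:])
Rm=R.from_euler('z',.022).as_matrix()@R.from_euler('y',-np.radians(32)).as_matrix()
for (c,px) in (((-1,1,1),(250,146)),((1,1,1),(367,177)),((1,1,-1),(395,126)),((-1,1,-1),(286,101))):
    d=Rm@(np.array(c)*[.0175,.0465,.0175])
    print(ray("wrist",271+px[0]/3.4,203+px[1]/3.4,.075+d[2],o)-d)
print(delta([.553,-.341,.11]))
E
```

```text
[ 0.55608377 -0.3402612   0.075     ]
[ 0.55498304 -0.34105206  0.075     ]
[ 0.55481066 -0.33920523  0.075     ]
[ 0.55606836 -0.33880656  0.075     ]
[-11.91  10.38  12.99]
```

Request:
send_rows(motion="-0.32 -5 4.5 3 0; -0.32 -9 8 6 0; -0.32 -11.7 10.4 11 0; -0.32 -11.7 10.4 14 0; -0.32 -11.7 10.4 14.5 0")

```text
clock: 14.15
eef_pos: [0.5537, -0.3356, 0.0907]
tool_rot: [0.699, 0.715, -0.001, -0.003]
ft_force: [-0.9, 0.4, 0.4]
grip_width: 0.0564
grasp_force: 0.0
```

Request:
send_rows(motion="-0.32 0 0 0.5 0; -0.32 0 0 0.8 0; -0.32 0 0 0.8 0")

```text
clock: 14.45
eef_pos: [0.5544, -0.3365, 0.0898]
tool_rot: [0.699, 0.715, 0.0, 0.001]
ft_force: [0.4, 0.1, -0.5]
grip_width: 0.0564
grasp_force: 0.0
```

```bash
python3 - <<'E'
from h import *
o=bot.get_obs();print(o["eef_pos"],o["ft_force"],delta([.553,-.340,.074]))
E
```

```text
[ 0.55442492 -0.33654061  0.08980699] [ 0.36590502  0.05987328 -0.49955009] [-0.34 -0.15  1.58]
```

Request:
send_rows(motion="-0.32 -0.3 -0.1 0.8 0; -0.32 -0.3 -0.1 1.3 0; -0.32 -0.3 -0.1 1.4 0; -0.32 -0.3 -0.1 1.4 0")

```text
clock: 14.85
eef_pos: [0.5526, -0.3406, 0.0747]
tool_rot: [0.7, 0.714, 0.0, -0.0]
ft_force: [0.2, -1.5, 0.4]
grip_width: 0.0561
grasp_force: 0.0
```

Request:
send_rows(motion="-0.32 0 0 0.2 0; -0.32 0 0 0.2 0; -0.32 0 0 0.2 0")

```text
clock: 15.15
eef_pos: [0.5529, -0.3407, 0.0726]
tool_rot: [0.7, 0.714, 0.0, 0.0]
ft_force: [-0.3, 0.1, 0.1]
grip_width: 0.0564
grasp_force: 0.0
```

Request:
send_rows(motion="-0.32 0 0 0.15 0; -0.32 0 0 0.15 0; -0.32 0 0 0.15 0")

```text
clock: 15.45
eef_pos: [0.5528, -0.3407, 0.071]
tool_rot: [0.7, 0.714, -0.0, -0.0]
ft_force: [-0.4, -0.3, 0.1]
grip_width: 0.0563
grasp_force: 0.0
```

Request:
send_rows(motion="-0.32 0 0 0.15 0; -0.1 0 0 0.15 0; -0.05 0 0 0.15 0; 0.0 0 0 0.15 0; 0.05 0 0 0.15 0")

```text
clock: 15.95
eef_pos: [0.5552, -0.3408, 0.0711]
tool_rot: [0.7, 0.714, 0.001, 0.002]
ft_force: [5.5, 0.5, 3.1]
grip_width: 0.0418
grasp_force: 52.2
```

Request:
send_rows(motion="0.15 0 0 0 0; 0.3 0 0 0 0; 0.5 0 0 0 0; 1 0 0 0 0; 1 0 0 0 0")

```text
clock: 16.45
eef_pos: [0.5552, -0.3408, 0.0711]
tool_rot: [0.7, 0.714, 0.001, 0.002]
ft_force: [5.7, 1.6, 3.1]
grip_width: 0.0416
grasp_force: 54.2
```

Request:
send_rows(motion="1 0 0 -0.5 0; 1 0 0 -1 0; 1 0 0 -2 0; 1 0 0 -3 0; 1 0 0 -4 0")

```text
clock: 16.95
eef_pos: [0.5515, -0.3404, 0.1091]
tool_rot: [0.7, 0.714, -0.001, -0.002]
ft_force: [-0.6, -0.3, -3.2]
grip_width: 0.0337
grasp_force: 58.8
```

Request:
send_rows(motion="1 0 -2 -4 0; 1 2 -5 -8 0; 1 6 -8 -10 0; 1 11 -9 -10 -0.1; 1 16 -9 -10 -0.2")

```text
clock: 17.45
eef_pos: [0.458, -0.1889, 0.211]
tool_rot: [0.625, 0.781, -0.0, 0.001]
ft_force: [1.3, 0.9, -3.6]
grip_width: 0.0338
grasp_force: 59.9
```

```bash
python3 - <<'E'
from h import *
o=bot.get_obs(); print(o["eef_pos"],o["grip_width"],delta([.526,.003,.18],o),delta([.46,-.03,.20],o)); T=toolT(o); print(np.degrees(np.arctan2(T[1,1],T[0,1])))
E
```

```text
[ 0.45801685 -0.1889047   0.21104645] 0.033826546619341064 [17.24 10.83  3.1 ] [15.46  3.67  1.09]
12.628659911613777
```

Request:
send_rows(motion="1 5 1.5 0 0; 1 10 3 0 0; 1 14 5.5 0 0; 1 16.5 8.5 0 0; 1 17.2 10.8 1 0")

```text
clock: 17.95
eef_pos: [0.529, 0.0054, 0.2013]
tool_rot: [0.624, 0.782, 0.001, 0.001]
ft_force: [0.3, -1.3, -3.0]
grip_width: 0.0336
grasp_force: 59.9
```

Request:
send_rows(motion="1 0 0 1 0; 1 0 0 2 0; 1 0 0 2 0")

```text
clock: 18.25
eef_pos: [0.5255, 0.0014, 0.1774]
tool_rot: [0.626, 0.78, -0.002, -0.002]
ft_force: [-1.0, -0.4, -3.4]
grip_width: 0.0335
grasp_force: 60.0
```

```bash
python3 - <<'E'
from h import *
o=bot.get_obs(); im=vision.camera("wrist"); im2=vision.camera("scene"); print(o["eef_pos"],o["grip_width"],o["ft_force"],delta([.527,.004,.15],o)); np.save("o_w6.npy",np.r_[o["eef_pos"],o["tool_rot"]])
cv2.imwrite("pics/w6.png",np.hstack([cv2.resize(cv2.convertScaleAbs(im[:,:,::-1],alpha=1.3,beta=10),(400,300)),cv2.resize(im2[180:360,120:360,::-1],(400,300))]))
E
```

```text
[0.52546255 0.00138202 0.17744784] 0.03351159669595316 [-0.98214972 -0.42033074 -3.41171869] [0.22 0.22 2.74]
```

View pics/w6.png

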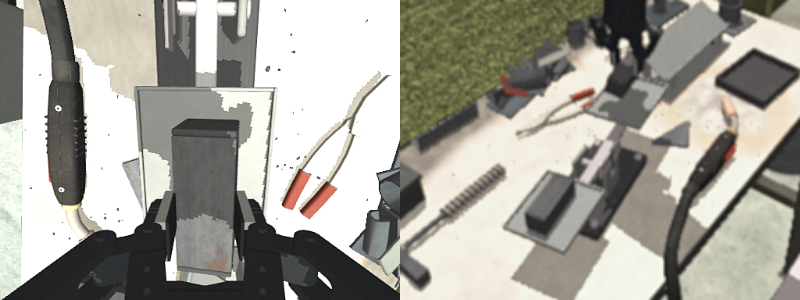

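```bash
python3 - <<'E'
from h import *
q=np.load("o_w6.npy"); o=dict(eef_pos=q[:3],tool_rot=q[3:]); k=1.28
a=ray("wrist",136*k,88*k,.119,o);b=ray("wrist",275*k,88*k,.119,o); print(a,b,np.linalg.norm(a-b)); d=(b-a)/np.linalg.norm(b-a)
print("centre",(a+b)/2+np.array([d[1],-d[0],0])*.064)
E
```

```text
[0.45870348 0.05469234 0.119     ] [0.56178865 0.07774359 0.119     ] 0.10563101467158369
centre [0.52421242 0.00376045 0.119     ]
```

Request:
send_rows(motion="1 0.2 0.1 0.7 0; 1 0.2 0.1 1.3 0; 1 0.2 0.1 1.8 0; 1 0.2 0.1 1.8 0; 1 0.2 0.1 1.8 0")

```text
clock: 18.85
eef_pos: [0.5282, 0.0042, 0.1614]
tool_rot: [0.625, 0.78, -0.0, -0.0]
ft_force: [-0.5, -0.4, -3.1]
grip_width: 0.034
grasp_force: 60.1
```

Request:
send_rows(motion="1 0 -0.3 0.8 0; 1 0 -0.3 1.5 0; 1 0 -0.3 2 0; 1 0 -0.3 2 0; 1 0 -0.3 2 0")

```text
clock: 19.35
eef_pos: [0.5254, 0.0036, 0.1413]
tool_rot: [0.625, 0.78, -0.0, -0.0]
ft_force: [0.1, 0.2, -4.6]
grip_width: 0.0337
grasp_force: 60.0
```

Request:
send_rows(motion="1 0 0 0.15 0; 1 0 0 0.3 0; 1 0 0 0.3 0; 1 0 0 0.3 0")

```text
clock: 19.75
eef_pos: [0.5259, 0.0036, 0.1392]
tool_rot: [0.625, 0.78, 0.0, 0.001]
ft_force: [-0.0, -0.3, -0.3]
grip_width: 0.0335
grasp_force: 60.4
```

Request:
send_rows(motion="0.1 0 0 0 0; -0.1 0 0 0 0; -0.2 0 0 0 0; -0.2 0 0 0 0; -0.2 0 0 0 0")

```text
clock: 20.25
eef_pos: [0.5254, 0.0036, 0.1385]
tool_rot: [0.625, 0.78, -0.0, -0.0]
ft_force: [-0.4, 0.3, -0.8]
grip_width: 0.0513
grasp_force: 0.0
```

Request:
send_rows(motion="-0.2 0 0 -1 0; -0.2 0 0 -2.5 0; -0.2 0 0 -6 0; -0.2 0 -2 -7 0; -0.2 0 -6 -8 0")

```text
clock: 20.75
eef_pos: [0.4691, -0.0094, 0.2203]
tool_rot: [0.625, 0.781, 0.001, 0.002]
ft_force: [-0.7, -0.6, 0.0]
grip_width: 0.0512
grasp_force: 0.0
```

Request:
send_rows(motion="-0.2 0 -5 0 0; -0.2 0 -8 0 0; -0.2 0 -8 0 0; -0.2 0 -8 0 0; -0.2 0 -8 0 0")

```text
clock: 21.25
eef_pos: [0.3901, -0.027, 0.2192]
tool_rot: [0.625, 0.78, 0.001, 0.001]
ft_force: [0.6, -0.1, 0.7]
grip_width: 0.051
grasp_force: 0.0
```

Request:
send_rows(motion="-0.2 0 0 0 0; -0.2 0 0 0 0; -0.2 0 0 0 0; -0.2 0 0 0 0; -0.2 0 0 0 0")

```text
clock: 21.75
eef_pos: [0.3889, -0.0269, 0.2184]
tool_rot: [0.625, 0.781, -0.0, -0.0]
ft_force: [-0.7, -1.2, -0.1]
grip_width: 0.0513
grasp_force: 0.0
```

Request:
send_rows(motion="-0.2 0 0 0 0; -0.2 0 0 0 0; -0.2 0 0 0 0; -0.2 0 0 0 0; -0.2 0 0 0 0")

```text
clock: 22.25
eef_pos: [0.3888, -0.027, 0.2185]
tool_rot: [0.625, 0.78, 0.0, 0.0]
ft_force: [0.1, -0.5, -0.1]
grip_width: 0.051
grasp_force: 0.0
```

Request:
send_rows(motion="-0.2 0 0 0 0; -0.2 0 0 0 0; -0.2 0 0 0 0; -0.2 0 0 0 0; -0.2 0 0 0 0")

```text
clock: 22.75
eef_pos: [0.3888, -0.027, 0.2185]
tool_rot: [0.625, 0.78, 0.0, -0.0]
ft_force: [-0.8, -0.3, 0.6]
grip_width: 0.0513
grasp_force: 0.0
```

Request:
send_rows(motion="-0.2 0 0 0 0; -0.2 0 0 0 0; -0.2 0 0 0 0; -0.2 0 0 0 0; -0.2 0 0 0 0")

```text
clock: 23.25
eef_pos: [0.3888, -0.027, 0.2185]
tool_rot: [0.625, 0.78, -0.0, -0.0]
ft_force: [0.6, 0.5, -0.1]
grip_width: 0.0512
grasp_force: 0.0
```

```bash
python3 - <<'E'
from h import *
o=bot.get_obs(); im=vision.camera("scene"); print(o["eef_pos"],o["clock"])
for z in (-.013,0,.013): print(z,"L",proj("scene",[.4705,.2575,.106+z]),"R",proj("scene",[.5245,.0038,.106-z]))
for t in ("left_pan","piece_a_center"): print(t,[(np.round(d["rect"],1).tolist(),round(d["conf"],2)) for d in boxes_of("scene",t)][:4])
cv2.imwrite("pics/s3.png",cv2.resize(cv2.convertScaleAbs(im[200:350,160:360,::-1],alpha=1.2),(800,600),interpolation=cv2.INTER_CUBIC))
E
```

```text
[ 0.38883559 -0.02698986  0.21853904] 23.25
-0.013 L (np.float64(212.7745339334994), np.float64(304.16711734777414)) R (np.float64(256.2079171652468), np.float64(238.31951646918256))
0 L (np.float64(212.3478700761582), np.float64(300.76683687289164)) R (np.float64(256.3025424232098), np.float64(241.56281636047441))
0.013 L (np.float64(211.91500040745345), np.float64(297.31709943359334)) R (np.float64(256.39603111723596), np.float64(244.767160292522))
left_pan [([213.7, 306.1, 54.2, 48.9], 0.92), ([210.7, 302.3, 29.5, 36.0], 0.28)]
piece_a_center [([212.0, 302.6, 31.2, 38.8], 0.96), ([290.5, 218.3, 54.6, 44.6], 0.52)]
```

View pics/s3.png

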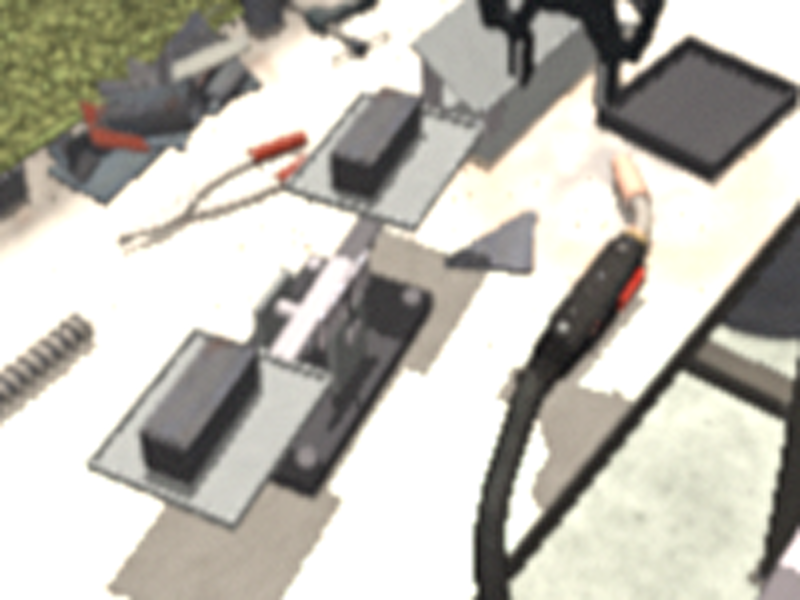

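Request:
send_rows(motion="-0.2 4.5 2 0 0; -0.2 9 4.5 0 0; -0.2 13.5 7 0 0; -0.2 18 9.5 0 0; -0.2 22.5 12 0 0")

```text
clock: 23.9
eef_pos: [0.4555, 0.2151, 0.2186]
tool_rot: [0.625, 0.78, 0.0, 0.0]
ft_force: [-0.1, -0.7, 0.3]
grip_width: 0.0514
grasp_force: 0.0
```

Request:
send_rows(motion="-0.2 3.7 2.1 0 0; -0.2 3.7 2.1 2 0; -0.2 3.7 2.1 2 0; -0.2 3.7 2.1 2 0")

```text
clock: 24.3
eef_pos: [0.4669, 0.2533, 0.198]
tool_rot: [0.625, 0.78, -0.001, -0.0]
ft_force: [0.1, 0.1, 0.5]
grip_width: 0.0513
grasp_force: 0.0
```

```bash
python3 - <<'E'
from h import *
o=bot.get_obs(); im=vision.camera("wrist"); print(o["eef_pos"],delta([.4697,.2594,.102],o))
cv2.imwrite("pics/w7.png",cv2.convertScaleAbs(im[:,:,::-1],alpha=1.3,beta=10))
E
```

```text
[0.46688909 0.25327917 0.19804753] [0.54 0.43 9.6 ]
```

View pics/w7.png

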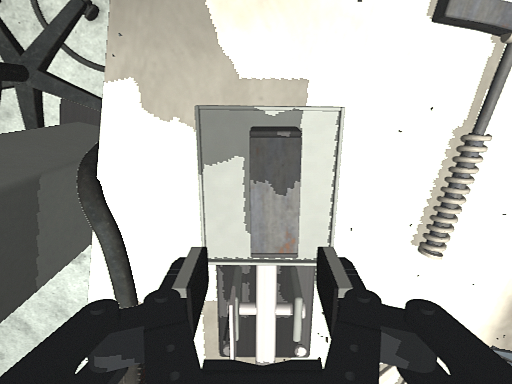

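Request:
send_rows(motion="-0.2 0.5 0.4 3 0; -0.2 0.5 0.4 5.5 0; -0.2 0.5 0.4 7.5 0; -0.2 0.5 0.4 7.5 0; -0.2 0.5 0.4 7.5 0")

```text
clock: 24.85
eef_pos: [0.4709, 0.259, 0.1247]
tool_rot: [0.626, 0.78, 0.0, 0.0]
ft_force: [0.2, 0.8, -0.1]
grip_width: 0.0511
grasp_force: 0.0
```

Request:
send_rows(motion="-0.2 0 0 0.8 0; -0.2 0 0 1.5 0; -0.2 0 0 2 0; -0.2 0 0 2 0; -0.2 0 0 2 0")

```text
clock: 25.35
eef_pos: [0.4703, 0.2596, 0.1034]
tool_rot: [0.625, 0.78, -0.0, -0.0]
ft_force: [1.1, -0.8, -0.5]
grip_width: 0.051
grasp_force: 0.0
```

Close, then lift slowly so the pan follows.

Request:
send_rows(motion="0 0 0 0 0; 0.1 0 0 0 0; 0.2 0 0 0 0; 1 0 0 0 0; 1 0 0 0 0")

```text
clock: 25.85
eef_pos: [0.4716, 0.26, 0.1045]
tool_rot: [0.625, 0.78, 0.001, 0.001]
ft_force: [3.7, 0.2, 5.0]
grip_width: 0.0335
grasp_force: 60.0
```

Request:
send_rows(motion="1 0 0 -0.2 0; 1 0 0 -0.5 0; 1 0 0 -0.8 0; 1 0 0 -1.1 0; 1 0 0 -1.4 0")

```text
clock: 26.35
eef_pos: [0.4695, 0.2593, 0.1173]
tool_rot: [0.625, 0.78, -0.001, -0.001]
ft_force: [-0.5, 0.8, -1.3]
grip_width: 0.0336
grasp_force: 59.8
```

Request:
send_rows(motion="1 0 0 -0.3 0; 1 0 0 -0.6 0; 1 0 0 -0.9 0; 1 0 0 -1.2 0; 1 0 0 -1.5 0")

```text
clock: 26.85
eef_pos: [0.4704, 0.2595, 0.1325]
tool_rot: [0.625, 0.78, -0.0, 0.0]
ft_force: [0.2, 0.8, -4.8]
grip_width: 0.0335
grasp_force: 60.1
```

Request:
send_rows(motion="1 0 0 -0.5 0; 1 0 0 -1.5 0; 1 0 0 -3 0; 1 0 0 -5 0; 1 0 0 -7 0")

```text
clock: 27.35
eef_pos: [0.4704, 0.2595, 0.2036]
tool_rot: [0.625, 0.78, -0.0, 0.0]
ft_force: [-0.1, 1.0, -3.3]
grip_width: 0.0338
grasp_force: 60.2
```

```bash
python3 - <<'E'
from h import *
o=bot.get_obs(); print(o["eef_pos"],o["grip_width"],o["ft_force"],delta([.419,-.322,.20],o)); T=toolT(o); print(np.degrees(np.arctan2(T[1,1],T[0,1])))
E
```

```text
[0.47040042 0.25948711 0.20359992] 0.033816303822257615 [-0.1059212   1.0051856  -3.26876711] [-55.63 -17.7    0.37]
12.603030008301644
```

Request:
send_rows(motion="1 -5 -2 -1 0; 1 -10 -4.5 -1 0; 1 -15 -7 -1 0; 1 -20 -9 -1 0; 1 -25 -11 -1 0")

```text
clock: 27.85
eef_pos: [0.4211, 0.0138, 0.2134]
tool_rot: [0.625, 0.781, 0.0, 0.001]
ft_force: [1.6, -0.7, -3.4]
grip_width: 0.0337
grasp_force: 60.7
```

Request:
send_rows(motion="1 -5 -1.5 0 0; 1 -10 -3 0 0; 1 -15 -4 0 0.1; 1 -20 -5 0 0.2; 1 -25 -6 0 0.3")

```text
clock: 28.35
eef_pos: [0.4173, -0.2366, 0.2136]
tool_rot: [0.736, 0.677, 0.0, 0.001]
ft_force: [0.7, 0.1, -3.7]
grip_width: 0.034
grasp_force: 60.6
```

```bash
python3 - <<'E'
from h import *
o=bot.get_obs(); print(o["eef_pos"],o["grip_width"],o["ft_force"],delta([.419,-.322,.10],o)); T=toolT(o); print(np.degrees(np.arctan2(T[1,1],T[0,1])))
E
```

```text
[ 0.41728398 -0.23657849  0.2135623 ] 0.033996442572496705 [ 0.73860839  0.06809598 -3.68162426] [-8.49  0.87 11.36]
-4.841234230253909
```

Request:
send_rows(motion="1 -4.5 0.4 0 0; 1 -8.2 0.6 0 0; 1 -8.2 0.6 5 0; 1 -8.2 0.6 10 0; 1 -8.2 0.6 12 0")

```text
clock: 28.85
eef_pos: [0.4138, -0.3151, 0.0883]
tool_rot: [0.735, 0.678, -0.001, -0.004]
ft_force: [-1.0, 0.7, -3.7]
grip_width: 0.0334
grasp_force: 61.0
```

Request:
send_rows(motion="1 0 0 2 0; 1 0 0 4 0; 1 0 0 4 0; 1 0 0 4 0")

```text
clock: 29.25
eef_pos: [0.417, -0.3167, 0.053]
tool_rot: [0.735, 0.678, -0.0, -0.0]
ft_force: [0.6, 0.3, -2.7]
grip_width: 0.0338
grasp_force: 61.1
```

```bash
python3 - <<'E'
from h import *
o=bot.get_obs(); print(o["eef_pos"],o["ft_force"],delta([.419,-.322,.025],o))
E
```

```text
[ 0.41700321 -0.31670247  0.05300902] [ 0.55371511  0.33803203 -2.69842436] [-0.51  0.24  2.8 ]
```

Request:
send_rows(motion="1 -0.4 0.2 1 0; 1 -0.4 0.2 2 0; 1 -0.4 0.2 2.7 0; 1 -0.4 0.2 2.7 0; 1 -0.4 0.2 2.7 0")

```text
clock: 29.75
eef_pos: [0.4183, -0.3205, 0.0252]
tool_rot: [0.735, 0.678, -0.0, -0.0]
ft_force: [0.2, 0.4, -3.4]
grip_width: 0.0334
grasp_force: 61.2
```

Request:
send_rows(motion="1 0 0 0.2 0; 1 0 0 0.4 0; 1 0 0 0.4 0; 1 0 0 0.4 0")

```text
clock: 30.15
eef_pos: [0.4186, -0.3207, 0.0217]
tool_rot: [0.735, 0.678, 0.0, 0.0]
ft_force: [-0.0, -0.6, -3.5]
grip_width: 0.0338
grasp_force: 61.2
```

Request:
send_rows(motion="1 0 0 0.1 0; 1 0 0 0.1 0; 1 0 0 0.1 0")

```text
clock: 30.45
eef_pos: [0.4186, -0.3208, 0.0216]
tool_rot: [0.735, 0.678, 0.0, 0.0]
ft_force: [-3.4, 1.4, 6.0]
grip_width: 0.0334
grasp_force: 62.3
```

Request:
send_rows(motion="1 0 0 0.1 0; 1 0 0 0.1 0; 1 0 0 0.1 0")

```text
clock: 30.75
eef_pos: [0.4186, -0.3207, 0.0216]
tool_rot: [0.735, 0.678, 0.0, 0.001]
ft_force: [-4.6, 3.5, 12.8]
grip_width: 0.0339
grasp_force: 63.1
```

Request:
send_rows(motion="1 0 0 -0.15 0; 0.1 0 0 -0.15 0; -0.1 0 0 -0.15 0; -0.2 0 0 -0.15 0; -0.2 0 0 -0.15 0")

```text
clock: 31.25
eef_pos: [0.4187, -0.3208, 0.0209]
tool_rot: [0.735, 0.678, 0.0, 0.0]
ft_force: [-0.4, 0.0, -0.0]
grip_width: 0.0511
grasp_force: 0.0
```

Request:
send_rows(motion="-0.2 0 0 -1 0; -0.2 0 0 -3 0; -0.2 0 0 -7 0; -0.2 0 0 -12 0; -0.2 0 0 -17 0")

```text
clock: 31.75
eef_pos: [0.4181, -0.3203, 0.1931]
tool_rot: [0.735, 0.678, -0.0, -0.0]
ft_force: [1.0, -0.2, 0.1]
grip_width: 0.0511
grasp_force: 0.0
```

Request:
send_rows(motion="-0.2 -3 -5 -1 0; -0.2 -6 -9 -1 0; -0.2 -6 -9 -1 0; -0.2 -6 -9 -1 0")

```text
clock: 32.15
eef_pos: [0.3228, -0.3741, 0.2019]
tool_rot: [0.736, 0.677, 0.0, 0.001]
ft_force: [-0.9, 0.1, 0.7]
grip_width: 0.0511
grasp_force: 0.0
```

```bash
python3 - <<'E'
from h import *
o=bot.get_obs(); im=vision.camera("wrist"); im2=vision.camera("scene"); print(o["eef_pos"],o["clock"],o["ft_force"])
cv2.imwrite("pics/fin.png",np.hstack([cv2.resize(cv2.convertScaleAbs(im[:,:,::-1],alpha=1.3,beta=10),(400,300)),cv2.resize(im2[180:360,160:400,::-1],(400,300))]))
E
```

```text
[ 0.32282263 -0.37411549  0.20191559] 32.15 [-0.85286801  0.13249191  0.7149876 ]
```

View pics/fin.png

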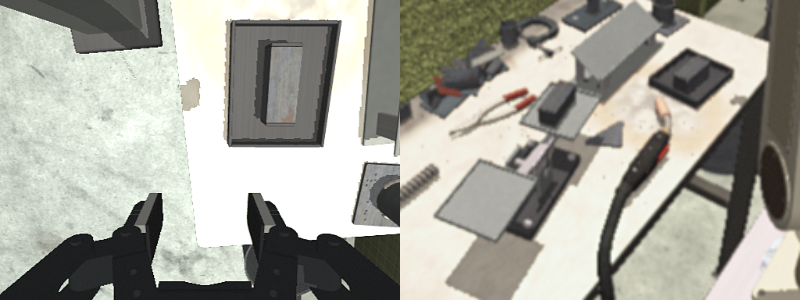

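The picture shows the heavier piece lying flat in the tray (about 285,85 in the left half). The lighter one is on the right pan (about 555,100 in the right half), and the bystanders look unmoved.

```bash
python3 -c "
from workcell import workorder; print(workorder.job_done())"
```

```text
the job is handed in; nothing more can be done
None
```

The heavier piece, which sank its pan on the left, now lies flat in the tray; the lighter one lies on the right pan, the bystanders look unmoved, and the job was handed in at about 32 s.

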